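Free the demo handlamp from its sprung display stand

TASK

Take the forked release tool out of its wooden block and use it to push the stand's spring bar back, leaving the fork standing behind the yellow ears so that it holds the bar back by itself. Then lift the yellow handlamp off the stand by its handle and set it down gently, upright, with its whole foot on the round wooden board. Leave the fork in the latch and do not disturb the other things on the stall.

Things in the scene. Friction and masses are not known exactly. Their poses are not given: they have to be found in the camera images.
- stand: grey display stand, fixed, 130 mm (x) by 270 mm (y, from -170 to +100) plate, 20 mm thick. Origin: on the table under the latch; z up. Its y axis runs along the spring bar, from lamp towards latch: lamp seat (low black lips, 28 mm high) centred at y = -100 mm; black inner guide post at y -6 to +2 (72 mm high); two yellow keeper ears at y +20 to +32, either side of the bar (|x| 16 to 30), tops 56 mm above the table; black outer guide post at y +75 to +87 (82 mm high)
- bar (a joint): travel of the sprung steel bar (10 mm thick, along the stand's y, axis 60 mm above the table) in m: 0 = at rest, its tip 10 mm inside the lamp's lug, so that the lamp cannot be lifted; grows as the bar is pushed to stand +y, at most 0.030; from 0.011 on the lamp is free. Spring: about 2 N at rest, 5.2 N at 0.016
- bar_flange (a point): centre of the lamp-side face of the red disc (40 mm across, 6 mm thick) that is fixed on the bar: push it along stand +y. At rest this face is at stand y = +24, so between it and the inner guide there is a gap of 22 mm over the bar
- latch_gap (a point): fixed point on the bar's axis (60 mm high) in the middle of that gap (stand y = +13) where the fork's blade goes down astride the bar, no lower than the ear tops
- latch_hold (a point): fixed point on the bar's axis at stand y = +36: middle of the blade when the fork holds the bar back. The fork stands there with its tips on the plate (20 mm above the table), between the ears' +y faces and the red disc, the spring pressing it against the ears (joint about 0.016). To get there the tips must ride over the ears (tips 58 to 72 mm high) while pushing the disc, then go down behind the ears
- fork_grip (a point): middle of the orange handle of the forked release tool, 100 mm above its tine tips. Tool 142 mm long, 120 g, stands tines down; z along it, upwards. Handle 30 mm (its x) by 18 mm (its y), from 67 to 142 mm above the tips. Steel blade 56 mm wide (x), 8 mm thick (y), two tines 50 mm long with an 18 mm opening between them. The same turned half round. At the start it stands loosely in the dark wooden block
- block: dark wooden block, fixed, 120 x 80 mm foot, 50 mm high, with a slot along its x in which the fork stands, tips 12 mm above the table. Origin under its centre
- lamp_handle (a point): middle of the black handle bar of the yellow handlamp, 148 mm above its foot: bar 18 x 18 mm, 94 mm long along the lamp's x, 39 mm free below the bar. Lamp 0.4 to 0.8 kg, body 78 x 70 mm, lens towards its -x reaching 55 mm from the middle, steel lug (30 mm square tube) on its +y side reaching 80 mm from the middle, 25 to 55 mm above the foot. On the stand its axes match the stand's
- lamp_foot (a point): centre of the underside of the lamp's black foot (84 x 76 mm), z up; 20 mm above the table on the stand
- board_top (a point): centre of the top of the round wooden board, 200 mm across, fixed, 14 mm above the table
- tumbler: bystander: drinking glass, 64 mm across, 85 mm tall. Origin at the underside's centre
- handheld: bystander: handheld radio standing upright, 32 x 58 mm, 110 mm tall, aerial to 168 mm. Origin at the underside's centre
- cards: bystander: clear card holder with white cards, 45 x 110 mm, 57 mm tall. Origin at the underside's centre
- mug: bystander: white mug, 76 mm across, 90 mm tall, handle to its +y side. Origin at the underside's centre
- jar: bystander: jar with red cap, 68 mm across, 90 mm tall. Origin at the underside's centre
- plug: bystander: brass coaxial plug standing upright, 35 mm across, 70 mm tall. Origin at the underside's centre
- driver: bystander: red screwdriver lying flat, 170 mm long. Origin at the middle of its underside; handle to its -x
- lamp: the handlamp as a whole; origin at the centre of its underside, axes as its foot's
- fork: the forked tool as a whole; origin between its tine tips, axes as its handle's
Not all that is in view belongs to the job. What is shaped like the fork but blue or green is not meant.

How it is judged:
By the outcome, as a careful person would: the job done as asked, in the order asked, and still so for the second after the job is handed in, with the robot touching nothing.
It also fails if it takes over 67 s, if anything falls off the work surface, if the arm or the gripper's body presses on something with over 40 N, if the wrist force passes 120 N, or if a joint passes its speed limit or range.

ROBOT

A 7-joint arm with a two-finger parallel gripper is mounted at the origin on the work surface. World frame = base frame: x ahead of the robot, y to its left, z up, the work surface at z = 0. Lengths are in m, angles in rad, forces in N, time in s.
With the tool pointing down it reaches from about 0.35 to 0.9 m from the base axis. Payload 8.1 kg.
Tool frame: the origin (TCP) lies between the finger pads; the fingertips stand 22 mm ahead of it and the grasp point (between the pads) lies 3 mm ahead of it; z points along the fingers, y is the line along which they close (so a half turn about z gives the same grasp; the last joint's range is limited). The gripper opens to 92 mm and grips with 3 to 60 N. Pads are 19 mm wide; open, the fingers measure 130 mm over their backs; the gripper's body (75 mm by 190 mm) begins 47 mm behind the grasp point.
Start: joints at [1.089, 0.434, 0.025, 1.573, -0.012, 1.134, -0.075], TCP at [0.231, -0.581, 0.249] pointing down, gripper open.
Joint ranges: [-2.62, 2.62], [-0.44, 2.09], [-1.27, 1.32], [0.08, 2.57], [-1.32, 4.46], [0.12, 2], [-2.74, 2.74]. Speed limits (rad/s): [2.22, 2.22, 3.01, 3.01, 3.14, 3.14, 3.14].

INTERFACE

Orientations are given as a rotation vector (axis times angle).
In Python, from plant import * gives the robot as it stands.
- The arm moves only by the tool send_rows, never from a script. Its arguments are lists of equal length, an entry for each row: "rot": the turn, a rotation vector about the tool's x, y, z in degrees, a list of three; "translation": the shift along the tool's x, y, z in m, a list of three; "fingers": the closure, from 0 (fully open) to 1 (shut). In form: {"rot": [[ax, ay, az], ...], "translation": [[dx, dy, dz], ...], "fingers": [fingers, ...]}. A call has 1 to 20 rows; each row shifts and turns the commanded pose from where the row before left it, along the tool's axes as they then stand; what a row does not reach is not made up. A row lasts 1/12 s, in which the tool goes at most 41.7 mm and 7.16 degrees, less where a joint would pass 70% of its speed; a pose out of reach is approached as far as the arm can. A call with a gripper value outside its range is refused whole. The fingers move at their own pace and stop on an object; "grip_force" is the grip in N (left out, the last holds). Time passes only in rows, so rows that do not move let the fingers close. It gives the time, the measured TCP pose, the force, the opening and the grip force at its end, in the units of the state.
- state(): the state, without advancing time (a new reading comes with each control period).
- grab_frame(name): name is "scene" or "top" or "wrist"; returns a dict with "pixels" (420x560x3 uint8, red, green, blue), "vfov" (degrees; the focal length in pixels is half the picture's height over the tangent of half this angle, whatever the lens; pixels are square), "cx", "cy" (the principal point, pixels), "rvec" (rotation vector, rad) and "tvec" (3), from world to camera coordinates, as OpenCV has them. Camera axes: x right, y down, z forward; pixel columns grow to the right and rows downward; lengths in m; the calibration is good to about 2 mm. A picture is of the moment at which its call begins. There is no depth.
- finish_job(): hands the job in; it is judged then, once.
The state is a dict: "t": time; "q": joint angles; "dq": joint speeds; "effort": joint torques, N m; "eef_pos": TCP position; "ee_rot": TCP orientation; "force": force on the tool from outside, world axes, zero at the start; "wrist_torque": the same for the moment, N m; "width": finger opening in m; "gripper_force": force on a finger pad.
Only numpy, scipy, OpenCV 4.12 (cv2) and the standard library are available. Lean on these libraries where they do the work, as an engineer would, in place of code of your own. Each camera call takes 0.05 s, during which the arm holds its last target. There are 200 camera calls.

## Working session

There is one attempt and no reset: what is moved stays moved. The work goes in short steps, Python scripts to look and compute and a tool call to move; the robot and the scene stay as the last step left them, time stands still between calls to the robot, and variables do not carry over. Pictures are saved under pics/ and viewed, at most 10 in all, crops included, and the job is handed in when it is done.

Besides the shell and the picture viewer there is one more tool, called after "Request:" by a JSON object that holds its "fn" and its "kwargs". send_rows: Moves the arm, as the interface text tells. Its arguments: {"type":"object","properties":{"rot":{"type":"array","items":{"type":"array","items":{"type":"number"}}},"translation":{"type":"array","items":{"type":"array","items":{"type":"number"}}},"fingers":{"type":"array","items":{"type":"number"}},"grip_force":{"type":"number"}},"required":["rot","translation","fingers"]}

```bash
ls; mkdir -p pics
python3 - <<'E'
from plant import *
import cv2,numpy as np
s=state();print(s)
for n in("scene","top","wrist"):
    f=grab_frame(n);cv2.imwrite(f"pics/{n}0.png",f["pixels"][:,:,::-1]);np.save(f"pics/{n}0.npy",f,allow_pickle=True)
    print(n,f["vfov"],f["cx"],f["cy"],f["rvec"],f["tvec"])
a=cv2.imread("pics/scene0.png");
E
```

```text
pics
{'t': 0.0, 'q': array([ 1.089377  ,  0.43523669,  0.02497893,  1.57409138, -0.01156799,
        1.13401368, -0.07510501]), 'dq': array([ 0.00100335, -0.00261103, -0.00020772, -0.0007264 ,  0.00061177,
       -0.00158278,  0.00083113]), 'effort': array([-1.74789857e-04, -6.67858815e+01,  9.84864347e-01, -3.14461613e+01,
       -6.05223561e-02,  4.29577637e-02,  1.71729807e-04]), 'eef_pos': array([ 0.23089912, -0.58026788,  0.24793874]), 'ee_rot': array([-3.08392082e+00, -5.91104997e-01,  7.44301801e-04]), 'force': array([ 0.17287768,  0.22036567, -0.12890603]), 'wrist_torque': array([ 0.02716163,  0.01814954, -0.01223796]), 'gripper_force': 0.0, 'width': 0.09175607775936119}
scene 42.22600649305255 287.7196979270206 207.7315288893294 [ 1.43828532  1.92707216 -0.94775303] [ 0.14584327 -0.19201938  1.75507956]
top 48.06670196511767 275.87066983680785 216.26771649593624 [ 2.07844983 -2.15518657  0.21820172] [0.01569155 0.55439272 1.29613661]
wrist 66.43240202670792 282.1203365689736 210.19063873216666 [-2.38646225  1.61729409  0.24727897] [-0.62355426 -0.0371114   0.39057386]
```

View pics/scene0.png

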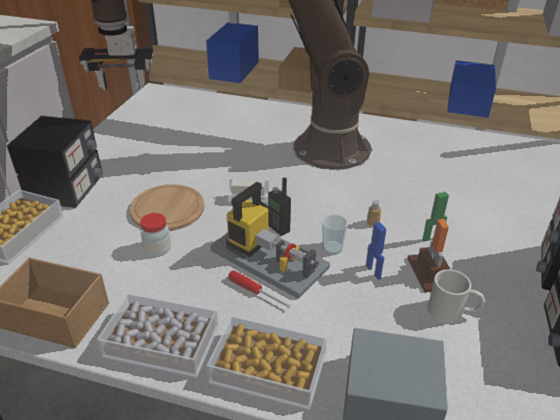

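View pics/top0.png

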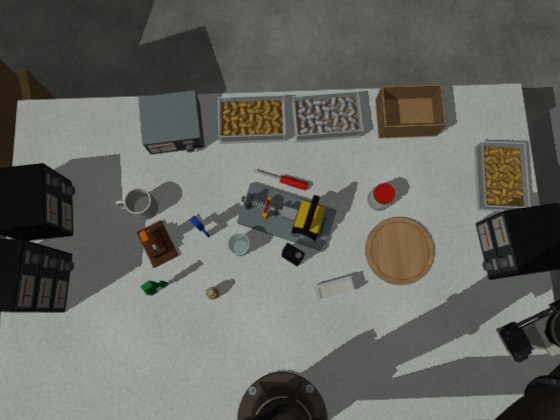

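The scene view shows three forks: blue (376,250), green (437,215) and orange (439,240), the orange one standing in the dark block at (430,268). Only the orange one fits the description. In the top view the block is at (157,244), the disc at (266,207), the lamp at (308,217) and the board at (400,250). Next I confirm the fork in an enlarged crop and measure.

```bash
cat > h.py <<'E'
import numpy as np,cv2
def load(n): return np.load(n,allow_pickle=True).item()
def cam(f):
    R,_=cv2.Rodrigues(np.array(f["rvec"],float));t=np.array(f["tvec"],float)
    F=f["pixels"].shape[0]/2/np.tan(np.radians(f["vfov"]/2));return R,t,F
def ray(f,u,v):
    R,t,F=cam(f);d=R.T@np.array([(u-f["cx"])/F,(v-f["cy"])/F,1]);return -R.T@t,d/np.linalg.norm(d)
def onz(f,u,v,z):
    c,d=ray(f,u,v);return c+d*(z-c[2])/d[2]
def proj(f,p):
    R,t,F=cam(f);q=R@np.array(p)+t;return np.array([q[0]/q[2]*F+f["cx"],q[1]/q[2]*F+f["cy"]])
def two(f,a,g,b):
    c,d=ray(f,*a);e,h=ray(g,*b)
    s=np.linalg.lstsq(np.c_[d,-h],e-c,rcond=None)[0];p,q=c+s[0]*d,e+s[1]*h
    return (p+q)/2,np.linalg.norm(p-q)
def blobs(f,lo,hi,roi=None,amin=15):
    hsv=cv2.cvtColor(np.ascontiguousarray(f["pixels"]),cv2.COLOR_RGB2HSV);m=cv2.inRange(hsv,lo,hi)
    if roi: k=np.zeros_like(m);x0,y0,x1,y1=roi;k[y0:y1,x0:x1]=1;m*=k
    cs,_=cv2.findContours(m,cv2.RETR_EXTERNAL,cv2.CHAIN_APPROX_NONE)
    return sorted([c for c in cs if cv2.contourArea(c)>=amin],key=cv2.contourArea,reverse=True)
E
python3 - <<'E'
from h import *
s,t=load("pics/scene0.npy"),load("pics/top0.npy")
def crop(f,x,y,w,h,k): return cv2.resize(f["pixels"][y:y+h,x:x+w,::-1],None,fx=k,fy=k,interpolation=cv2.INTER_CUBIC)
a=np.hstack([crop(t,120,210,80,60,5),crop(s,395,195,80,60,5)])
b=np.hstack([crop(t,235,175,100,75,4),crop(s,210,195,120,90,4)[:300,:400]]) if 0 else np.hstack([crop(t,235,175,100,75,4),crop(s,220,195,100,75,4)])
cv2.imwrite("pics/c1.png",np.vstack([a,b]))
for n,f,lo,hi,roi in [("or top",t,(5,150,80),(18,255,255),(125,215,185,270)),("or sc",s,(5,150,80),(18,255,255),(400,200,470,290)),
 ("yel top",t,(22,140,80),(33,255,255),(235,175,340,250)),("yel sc",s,(22,140,80),(33,255,255),(215,180,330,290)),
 ("red top",t,(0,150,60),(5,255,255),(235,185,290,225)),("red sc",s,(0,150,60),(5,255,255),(270,230,320,280)),
 ("board",t,(8,60,80),(22,255,255),(350,205,450,295)),
 ("boardsc",s,(8,60,80),(22,255,255),(120,175,215,235)),
 ("block top",t,(5,80,20),(15,255,110),(125,215,185,270))]:
    print(n)
    for c in blobs(f,lo,hi,roi)[:3]:
        r=cv2.minAreaRect(c);print("  ",cv2.contourArea(c),np.round(r[0],1),np.round(r[1],1),round(r[2],1),cv2.boundingRect(c))
b=blobs(t,(8,60,80),(22,255,255),(350,205,450,295))[0]
P=np.array([onz(t,*p[0],.014)[:2] for p in b]);print("board circ",cv2.minEnclosingCircle(P.astype(np.float32)), P.mean(0))
E
```

```text
or top
   65.5 [143.3 235.6] [11.2  7.2] 63.4 (139, 230, 10, 12)
or sc
   43.5 [442.8 223.6] [10.7  5.4] 63.4 (438, 219, 10, 10)
   35.5 [441.7 240.6] [ 4.7 22.8] 18.4 (436, 230, 11, 22)
yel top
   233.5 [301.9 213.9] [ 9.7 27.7] 17.4 (294, 200, 17, 28)
   195.0 [316.8 219.1] [ 8.7 27.7] 16.4 (309, 205, 16, 29)
   15.5 [264.  215.5] [5. 4.] 90.0 (262, 213, 5, 6)
yel sc
   868.5 [246.5 223.4] [41.5 46.5] 28.1 (228, 200, 40, 51)
   18.5 [284.  263.3] [12.8  5.9] 79.7 (280, 257, 7, 14)
red top
red sc
   33.5 [289.3 250.2] [ 6.9 14.4] 29.1 (285, 244, 11, 14)
board
   3530.0 [399.5 250.5] [67. 67.] 90.0 (366, 217, 68, 68)
boardsc
   2184.5 [166.5 207.5] [45. 73.] 90.0 (130, 185, 74, 46)
block top
   986.5 [157.  243.5] [38.8 26.9] 64.2 (138, 221, 40, 46)
board circ ((0.44825848937034607, -0.36141300201416016), 0.10012052953243256) [ 0.44782662 -0.3613787 ]
```

View pics/c1.png

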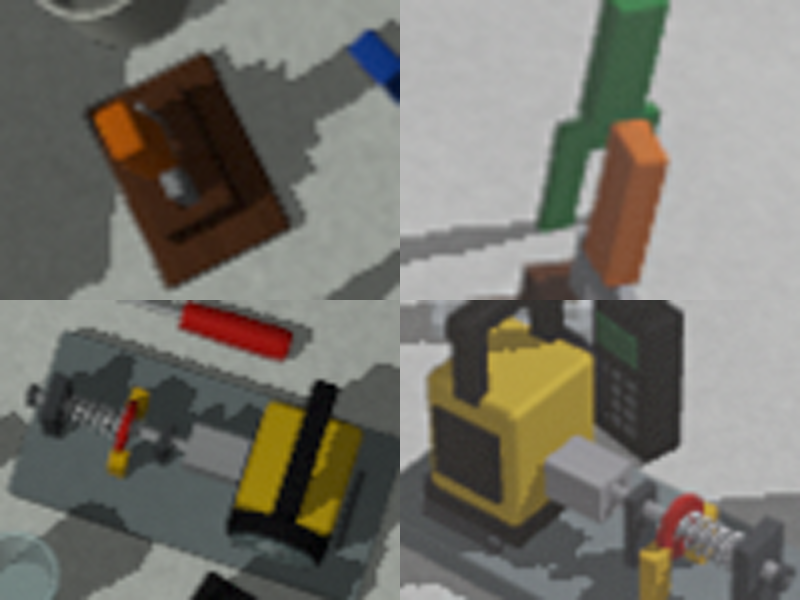

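Crop: the orange handle, top at top-view (143.8,236), stands in the dark block, so this is the fork meant. The blue and green ones stand on the table. The latch ears are near (264,215) and (270,200), and the red disc lies between them.

Run:
```python
from h import *
s,t=load("pics/scene0.npy"),load("pics/top0.npy")
T=lambda x,y:(120+x/5,210+y/5); S=lambda x,y:(235+x/4,175+(y-300)/4)
print("cams",ray(t,280,210)[0],ray(s,280,210)[0])
f1=onz(t,*T(119,132),.154); Ls=(395+(637-400)/5,195+140/5)
print("fork top",f1,"scene",onz(s,*Ls,.154),two(t,T(119,132),s,Ls))
for p in [(95,120),(127,100),(145,150),(110,162)]: print(" c",onz(t,*T(*p),.154)[:2])
B=[onz(t,*T(*p),.05)[:2] for p in [(85,113),(208,53),(292,230),(172,288)]]
print("block",B,np.mean(B,0),[np.linalg.norm(B[i]-B[i-1]) for i in range(4)])
d=B[2]-B[1];print("block x yaw",np.degrees(np.arctan2(d[1],d[0])))
e1=onz(t,*S(139,397),.056);e2=onz(t,*S(119,460),.056);print("ears",e1,e2,(e1+e2)/2,np.linalg.norm(e1-e2))
gi=onz(t,*S(166,448),.072);go=onz(t,*S(54,402),.082);print("guides",gi,go,np.linalg.norm(gi-go))
d=(go-gi)[:2];print("stand y yaw",np.degrees(np.arctan2(d[1],d[0])))
h1=onz(t,*S(325,385),.177);h2=onz(t,*S(285,535),.177);print("handle",h1,h2,(h1+h2)/2,np.linalg.norm(h1-h2))
```

```text
cams [0.28416515 0.00582011 1.38086347] [1.50417548 0.26511047 0.89756254]
fork top [0.49308157 0.34618702 0.154     ] scene [0.50081022 0.34571066 0.154     ] (array([0.49395262, 0.34687498, 0.14912907]), np.float64(0.0012860521281016144))
 c [0.49995616 0.35896913]
 c [0.51006709 0.3423005 ]
 c [0.4829868  0.33232254]
 c [0.47727092 0.35059935]
block [array([0.52252279, 0.39471736]), array([0.55502042, 0.32474779]), array([0.45093163, 0.27589564]), array([0.42051982, 0.34339071])] [0.48724866 0.33468788] [np.float64(0.1141885777688602), np.float64(0.07714814629667457), np.float64(0.11498264402316609), np.float64(0.07403015297058695)]
block x yaw -154.85785334314227
ears [0.60545814 0.01146168 0.056     ] [0.55947753 0.02738356 0.056     ] [0.58246783 0.01942262 0.056     ] 0.048659253051484344
guides [ 0.56364617 -0.00652259  0.072     ] [0.59769194 0.07166433 0.082     ] 0.0858621458125891
stand y yaw 66.46972846263425
handle [ 0.57979909 -0.11163753  0.177     ] [ 0.48088223 -0.08041707  0.177     ] [ 0.53034066 -0.0960273   0.177     ] 0.10372686100549262
```

```bash
cat > mv.py <<'E'
from plant import *
from h import *
from scipy.spatial.transform import Rotation as Ro
def plan(pos,yaw,cap=.03):
    s=state();R=Ro.from_rotvec(s["ee_rot"]);d=np.array(pos)-s["eef_pos"]
    y=np.radians(yaw);G=np.array([[-np.sin(y),np.cos(y),0],[np.cos(y),np.sin(y),0],[0,0,-1]]).T
    rv=np.degrees((R.inv()*Ro.from_matrix(G)).as_rotvec());t=R.inv().apply(d);tg=G.T@d
    n=max(int(np.ceil(np.linalg.norm(d)/cap)),int(np.ceil(np.linalg.norm(rv)/5)),1)
    print("pos",s["eef_pos"].round(4),"rot",rv.round(2),"tool now",t.round(4),"after turn",tg.round(4),"n",n,"per row",(tg/n).round(4),(rv/n).round(2))
E
python3 - <<'E'
from mv import *
w=load("pics/wrist0.npy");s=state();R=Ro.from_rotvec(s["ee_rot"])
c,d=ray(w,280,210);print("cam in tool",R.inv().apply(c-s["eef_pos"]),"dir",R.inv().apply(d))
print("tooly yaw",R.as_matrix()[:,1])
plan((.45,-.15,.42),-65)
t=load("pics/top0.npy")
for n,u,v,z in [("radio",293,253,.11),("jar",383,194,.09),("glass",239,244,.08),("blue",200,227,.1),("mug",137,203,.09),("plug",212,293,.07)]: print(n,onz(t,u,v,z).round(3))
E
```

```text
cam in tool [ 0.08081133 -0.00071865 -0.13491978] dir [-0.29599465 -0.00676828  0.95516562]
tooly yaw [ 0.36974417 -0.92913287 -0.0011687 ]
pos [ 0.231  -0.5804  0.2481] rot [-0.07  0.   -3.3 ] tool now [ 0.3626 -0.3191 -0.1715] after turn [ 0.3804 -0.2975 -0.1719] n 18 per row [ 0.0211 -0.0165 -0.0095] [-0.    0.   -0.18]
radio [ 0.44  -0.047  0.11 ]
jar [ 0.601 -0.309  0.09 ]
glass [0.475 0.101 0.08 ]
blue [0.523 0.207 0.1  ]
mug [0.6   0.385 0.09 ]
plug [0.343 0.179 0.07 ]
```

Request:
{"fn": "send_rows", "kwargs": {"rot": [[0, 0, -1.1], [0, 0, -1.1], [0, 0, -1.1], [0, 0, 0], [0, 0, 0], [0, 0, 0], [0, 0, 0], [0, 0, 0], [0, 0, 0], [0, 0, 0], [0, 0, 0], [0, 0, 0], [0, 0, 0], [0, 0, 0], [0, 0, 0], [0, 0, 0], [0, 0, 0], [0, 0, 0], [0, 0, 0], [0, 0, 0]], "translation": [[0.022, -0.019, -0.01], [0.022, -0.019, -0.01], [0.022, -0.019, -0.01], [0.022, -0.019, -0.01], [0.022, -0.019, -0.01], [0.022, -0.019, -0.01], [0.022, -0.019, -0.01], [0.022, -0.019, -0.01], [0.022, -0.019, -0.01], [0.022, -0.019, -0.01], [0.022, -0.019, -0.01], [0.022, -0.019, -0.01], [0.022, -0.019, -0.01], [0.022, -0.019, -0.01], [0.022, -0.019, -0.01], [0.022, -0.019, -0.01], [0.022, -0.019, -0.01], [0.022, -0.019, 0], [0.022, -0.019, 0], [0, 0, 0]], "fingers": [0, 0, 0, 0, 0, 0, 0, 0, 0, 0, 0, 0, 0, 0, 0, 0, 0, 0, 0, 0]}}

```text
t: 1.82
eef_pos: [0.4619, -0.0724, 0.4188]
ee_rot: [-3.062, -0.691, -0.002]
force: [-0.2, -0.2, -0.2]
width: 0.0919
gripper_force: 0.0
```

Run:
```python
from mv import *
f=grab_frame("wrist");np.save("pics/w1.npy",f,allow_pickle=True)
cv2.imwrite("pics/w1.png",f["pixels"][:,:,::-1])
print(proj(f,(.5825,.0194,.056)));plan((.493,.346,.25),-65)
```

```text
[261.29896474  61.37456708]
pos [ 0.461  -0.0753  0.4185] rot [-0.06 -0.02  0.32] tool now [ 0.209  -0.3669  0.169 ] after turn [ 0.207  -0.3683  0.1685] n 16 per row [ 0.0129 -0.023   0.0105] [-0.   -0.    0.02]
```

View pics/w1.png

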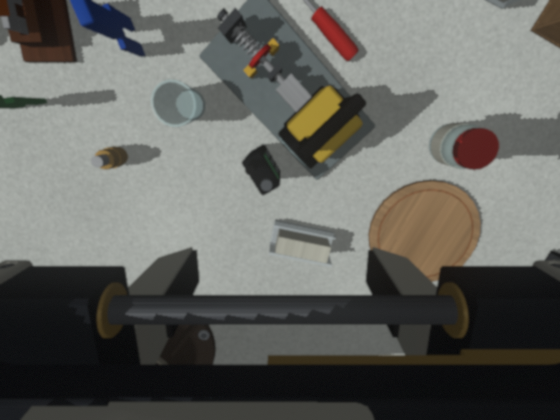

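Wrist view: plate corners are near (201,50), (319,178) and (373,123), the ears near (274,46) and (251,71), the lamp handle from (290,140) to (362,100), and the board at (425,230). I refine these numerically.

Run:
```python
from mv import *
f=load("pics/w1.npy");t=load("pics/top0.npy");s=load("pics/scene0.npy")
b=blobs(f,(8,60,60),(22,255,255),(360,170,490,285))[0]
P=np.array([onz(f,*p[0],.014)[:2] for p in b]).astype(np.float32);print("board",cv2.minEnclosingCircle(P))
for n,g,roi in(("w",f,(200,0,300,100)),("t",t,(250,190,285,225)),("s",s,(270,235,320,285))):
    for c in blobs(g,(20,110,50),(34,255,255),roi,4):
        m=cv2.moments(c);print("ear",n,m["m10"]/m["m00"],m["m01"]/m["m00"],m["m00"],onz(g,m["m10"]/m["m00"],m["m01"]/m["m00"],.054 if n!="s" else .04).round(4))
for p in [(201,50),(319,178),(373,123)]: print("plate",onz(f,*p,.02).round(4))
for n,g in (("w",f),("t",t)):
    hs=cv2.cvtColor(np.ascontiguousarray(g["pixels"]),cv2.COLOR_RGB2HSV)
    m=((hs[...,1]<60)&(hs[...,2]>20)&(hs[...,2]<140)).astype(np.uint8)
k=lambda g,x,y,w,h,q:cv2.resize(g["pixels"][y:y+h,x:x+w,::-1],None,fx=q,fy=q,interpolation=cv2.INTER_CUBIC)
cv2.imwrite("pics/c2.png",k(f,195,0,190,185,3))
```

```text
board ((0.4521644115447998, -0.3581598401069641), 0.10108841210603714)
ear w 273.38095238095235 45.478095238095236 87.5 [0.6087 0.0127 0.054 ]
ear w 249.72413793103448 71.27816091954023 72.5 [0.5636 0.0293 0.054 ]
ear t 264.1 215.39166666666665 20.0 [0.5588 0.0293 0.054 ]
ear t 269.5507246376811 198.92753623188403 11.5 [0.6069 0.012  0.054 ]
ear s 283.07201646090533 263.3395061728395 81.0 [0.6112 0.0121 0.04  ]
ear s 297.0740740740741 247.14814814814812 4.5 [0.5468 0.0281 0.04  ]
plate [0.5611 0.1122 0.02  ]
plate [ 0.4636 -0.139   0.02  ]
plate [ 0.5806 -0.176   0.02  ]
```

View pics/c2.png

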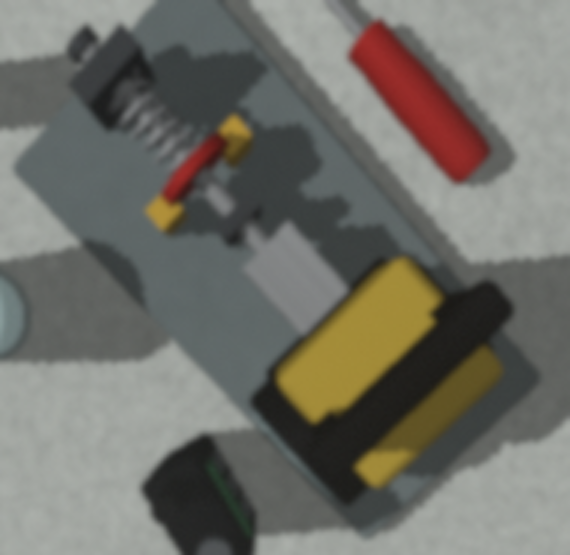

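Request:
{"fn": "send_rows", "kwargs": {"rot": [[0, 0, 0], [0, 0, 0], [0, 0, 0], [0, 0, 0], [0, 0, 0], [0, 0, 0], [0, 0, 0], [0, 0, 0], [0, 0, 0], [0, 0, 0], [0, 0, 0], [0, 0, 0], [0, 0, 0], [0, 0, 0], [0, 0, 0], [0, 0, 0], [0, 0, 0], [0, 0, 0]], "translation": [[0.006, -0.023, 0.006], [0.006, -0.023, 0.006], [0.006, -0.023, 0.006], [0.006, -0.023, 0.006], [0.006, -0.023, 0.006], [0.006, -0.023, 0.006], [0.006, -0.023, 0.006], [0.006, -0.023, 0.006], [0.006, -0.023, 0.006], [0.006, -0.023, 0.006], [0.006, -0.023, 0.006], [0.006, -0.023, 0.006], [0.006, -0.023, 0.006], [0.006, -0.023, 0.006], [0.006, -0.023, 0.006], [0.006, -0.023, 0.006], [0, 0, 0], [0, 0, 0]], "fingers": [0, 0, 0, 0, 0, 0, 0, 0, 0, 0, 0, 0, 0, 0, 0, 0, 0, 0]}}

```text
t: 3.37
eef_pos: [0.3916, 0.2957, 0.3221]
ee_rot: [3.066, 0.682, -0.002]
force: [0.1, -0.7, 0.3]
width: 0.0917
gripper_force: 0.0
```

The enlarged crop puts plate corners at (200,55), (316.7,178.3) and (375,126), the disc and ears at about (262,58), and the lamp handle from about (304,150) to (361,97). Now the fork close up.

Run:
```python
from mv import *
f=grab_frame("wrist");np.save("pics/w2.npy",f,allow_pickle=True)
x,y=proj(f,(.493,.346,.12)).astype(int);print(x,y)
for c in blobs(f,(5,130,60),(19,255,255),(max(x-120,0),max(y-120,0),x+120,y+120))[:3]: print(cv2.contourArea(c),cv2.boundingRect(c),cv2.minAreaRect(c))
x0,y0=max(x-90,0),max(y-75,0)
cv2.imwrite("pics/c3.png",cv2.resize(f["pixels"][y0:y0+150,x0:x0+190,::-1],None,fx=4,fy=4,interpolation=cv2.INTER_CUBIC));print(x0,y0)
w=load("pics/w1.npy")
for p in [(200,55),(316.7,178.3),(375,126)]: print("plate",onz(w,*p,.02).round(4))
for p in [(304,150),(361,97)]: print("handle",onz(w,*p,.177).round(4))
```

```text
280 75
2159.0 (251, 30, 58, 60) ((279.5, 59.5), (59.0, 57.0), 90.0)
190 0
plate [0.5541 0.1111 0.02  ]
plate [ 0.4614 -0.1357  0.02  ]
plate [ 0.5779 -0.1812  0.02  ]
handle [ 0.5062 -0.0782  0.177 ]
handle [ 0.5854 -0.1091  0.177 ]
```

View pics/c3.png

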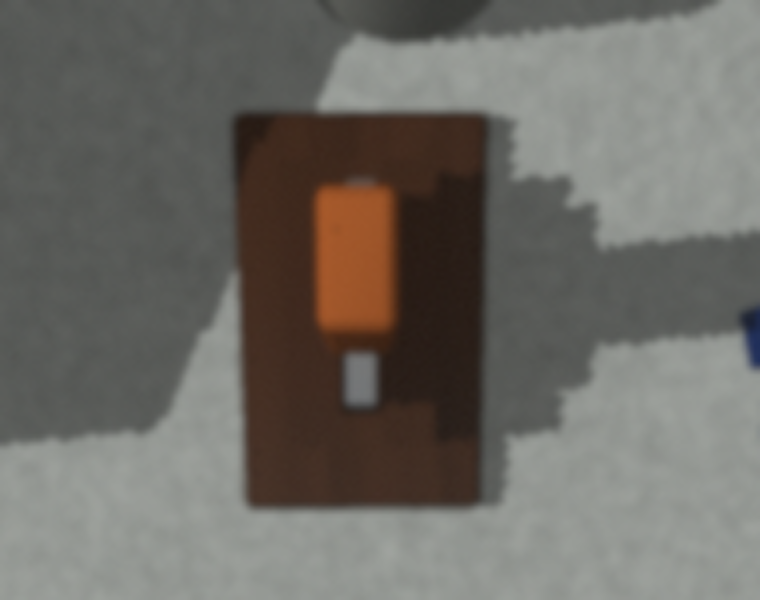

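The crop shows the orange handle top face at wrist (279,64.6), squared up with the block.

Run:
```python
from mv import *
f=load("pics/w2.npy")
q=lambda x,y,z:onz(f,190+x/4,y/4,z)
c=[q(*p,.154) for p in[(317,186),(394,186),(395,331),(318,331)]];C=np.mean(c,0)
print(C.round(4),np.linalg.norm(c[0]-c[1]),np.linalg.norm(c[1]-c[2]))
d=c[0]-c[3]+c[1]-c[2];print("fork x yaw",np.degrees(np.arctan2(d[1],d[0])))
b=[q(*p,.05) for p in[(235,113),(486,114),(480,506),(248,506)]];print("block",np.mean(b,0).round(4),[np.linalg.norm(b[i]-b[i-1]).round(4) for i in range(4)])
d=b[0]-b[3]+b[1]-b[2];print("yaw",np.degrees(np.arctan2(d[1],d[0])))
plan((*C[:2],.105),-65);plan((*C[:2],.21),-65)
```

```text
[0.4975 0.3491 0.154 ] 0.016434749845364534 0.028846634596101064
fork x yaw 25.396042029133874
block [0.4952 0.347  0.05  ] [np.float64(0.1075), np.float64(0.0709), np.float64(0.1073), np.float64(0.0713)]
yaw 25.59732370492902
pos [0.3922 0.2948 0.3224] rot [ 0.04  0.06 -0.01] tool now [ 0.1185 -0.0048  0.2172] after turn [ 0.1183 -0.0046  0.2174] n 9 per row [ 0.0131 -0.0005  0.0242] [ 0.    0.01 -0.  ]
pos [0.3922 0.2948 0.3224] rot [ 0.04  0.06 -0.01] tool now [ 0.1184 -0.0047  0.1122] after turn [ 0.1183 -0.0046  0.1124] n 6 per row [ 0.0197 -0.0008  0.0187] [ 0.01  0.01 -0.  ]
```

Request:
{"fn": "send_rows", "kwargs": {"rot": [[0, 0, 0], [0, 0, 0], [0, 0, 0], [0, 0, 0], [0, 0, 0], [0, 0, 0], [0, 0, 0], [0, 0, 0], [0, 0, 0], [0, 0, 0], [0, 0, 0], [0, 0, 0], [0, 0, 0], [0, 0, 0]], "translation": [[0.02, -0.001, 0.01], [0.02, -0.001, 0.01], [0.02, -0.001, 0.01], [0.02, -0.001, 0.01], [0.02, -0.0005, 0.01], [0.018, 0, 0.01], [0, 0, 0.015], [0, 0, 0.02], [0, 0, 0.02], [0, 0, 0.02], [0, 0, 0.02], [0, 0, 0.02], [0, 0, 0.02], [0, 0, 0.02]], "fingers": [0, 0, 0, 0, 0, 0, 0, 0, 0, 0, 0, 0, 0, 0]}}

```text
t: 4.58
eef_pos: [0.4984, 0.3473, 0.107]
ee_rot: [3.067, 0.676, 0.001]
force: [1.2, -0.9, -0.5]
width: 0.0919
gripper_force: 0.0
```

Request:
{"fn": "send_rows", "kwargs": {"rot": [[0, 0, 0], [0, 0, 0]], "translation": [[0, 0, 0], [0, 0, 0]], "fingers": [0.3, 0.5], "grip_force": 40}}

```text
t: 4.75
eef_pos: [0.4975, 0.3476, 0.1073]
ee_rot: [3.066, 0.677, -0.002]
force: [-0.3, 0.9, 0.1]
width: 0.0829
gripper_force: 0.0
```

Run:
```python
from mv import *
plan((.4975,.3491,.107),-65)
```

```text
pos [0.4975 0.3476 0.1073] rot [ 0.09  0.11 -0.11] tool now [ 0.0006 -0.0013  0.0003] after turn [ 0.0006 -0.0013  0.0003] n 1 per row [ 0.0006 -0.0013  0.0003] [ 0.09  0.11 -0.11]
```

Grip, then lift. The tips need to end above about 0.10.

Request:
{"fn": "send_rows", "kwargs": {"rot": [[0, 0, 0], [0, 0, 0], [0, 0, 0], [0, 0, 0], [0, 0, 0], [0, 0, 0], [0, 0, 0], [0, 0, 0], [0, 0, 0], [0, 0, 0], [0, 0, 0], [0, 0, 0]], "translation": [[0, -0.001, 0], [0, 0, 0], [0, 0, 0], [0, 0, 0], [0, 0, 0], [0, 0, 0], [0, 0, 0], [0, 0, 0], [0, 0, 0], [0, 0, 0], [0, 0, 0], [0, 0, 0]], "fingers": [0.6, 0.7, 0.8, 1, 1, 1, 1, 1, 1, 1, 1, 1], "grip_force": 50}}

```text
t: 5.75
eef_pos: [0.4967, 0.3502, 0.1076]
ee_rot: [3.067, 0.679, -0.0]
force: [0.4, -2.0, 1.1]
width: 0.0174
gripper_force: 50.0
```

Request:
{"fn": "send_rows", "kwargs": {"rot": [[0, 0, 0], [0, 0, 0], [0, 0, 0], [0, 0, 0], [0, 0, 0], [0, 0, 0], [0, 0, 0], [0, 0, 0], [0, 0, 0], [0, 0, 0], [0, 0, 0], [0, 0, 0]], "translation": [[0, 0, -0.005], [0, 0, -0.01], [0, 0, -0.015], [0, 0, -0.015], [0, 0, -0.015], [0, 0, -0.015], [0, 0, -0.015], [0, 0, -0.015], [0, 0, -0.015], [0, 0, -0.015], [0, 0, -0.01], [0, 0, 0]], "fingers": [1, 1, 1, 1, 1, 1, 1, 1, 1, 1, 1, 1]}}

```text
t: 6.75
eef_pos: [0.497, 0.3519, 0.2557]
ee_rot: [-3.065, -0.68, -0.006]
force: [-0.1, 0.1, -0.8]
width: 0.0176
gripper_force: 50.0
```

Run:
```python
from mv import *
w=load("pics/w1.npy");t=load("pics/top0.npy")
# stand pose from point correspondences in both views
from scipy.optimize import least_squares
pts=[((-65,100,20),w,(200,55)),((-65,-170,20),w,(316.7,178.3)),((65,-170,20),w,(375,126)),((23,26,55),w,(273.4,45.5)),((-23,26,55),w,(249.7,71.3)),
((-23,26,55),t,(264.1,215.4)),((23,26,55),t,(269.6,199)),((-65,100,20),t,(237.5,223.75)),((65,100,20),t,(250.5,182.5)),((0,81,82),t,(248.5,200.5))]
def W(p,x): c,s=np.cos(x[2]),np.sin(x[2]);return np.array([x[0]+(c*p[0]-s*p[1])/1e3,x[1]+(s*p[0]+c*p[1])/1e3,p[2]/1e3])
r=least_squares(lambda x:np.concatenate([proj(g,W(p,x))-u for p,g,u in pts]),[.576,-.004,np.radians(-20)],loss="soft_l1")
print(r.x[:2],np.degrees(r.x[2]),r.fun.reshape(-1,2).round(1).tolist())
for y in(13,36,-100):print(y,W((0,y,0),r.x).round(4))
print(state()["width"]);plan((*W((0,-15,0),r.x)[:2],.27),-110)
```

```text
[ 0.57679793 -0.00309713] -20.44552028538874 [[-2.1, 1.4], [0.7, 3.6], [2.2, 0.8], [-0.7, 0.6], [0.1, -0.6], [-0.1, -2.0], [-0.5, -0.3], [-1.6, -2.4], [-0.2, -1.6], [-0.5, -2.5]]
13 [0.5813 0.0091 0.    ]
36 [0.5894 0.0306 0.    ]
-100 [ 0.5419 -0.0968  0.    ]
0.017557978011120086
pos [0.497  0.3519 0.2557] rot [-0.16 -0.19 45.02] tool now [-0.0884  0.3659 -0.0152] after turn [ 0.1963  0.3212 -0.0143] n 13 per row [ 0.0151  0.0247 -0.0011] [-0.01 -0.01  3.46]
```

Request:
{"fn": "send_rows", "kwargs": {"rot": [[0, 0, 5], [0, 0, 6], [0, 0, 6], [0, 0, 6], [0, 0, 6], [0, 0, 6], [0, 0, 6], [0, 0, 4.4], [0, 0, 0]], "translation": [[0, 0, -0.003], [0, 0, -0.003], [0, 0, -0.003], [0, 0, -0.003], [0, 0, -0.002], [0, 0, 0], [0, 0, 0], [0, 0, 0], [0, 0, 0]], "fingers": [1, 1, 1, 1, 1, 1, 1, 1, 1]}}

```text
t: 7.5
eef_pos: [0.4977, 0.3489, 0.266]
ee_rot: [3.088, -0.563, 0.003]
force: [0.9, -0.5, -0.2]
width: 0.0179
gripper_force: 50.0
```

Request:
{"fn": "send_rows", "kwargs": {"rot": [[0, 0, 0], [0, 0, 0], [0, 0, 0], [0, 0, 0], [0, 0, 0], [0, 0, 0], [0, 0, 0], [0, 0, 0], [0, 0, 0], [0, 0, 0], [0, 0, 0], [0, 0, 0], [0, 0, 0], [0, 0, 0], [0, 0, 0]], "translation": [[0.0153, 0.0224, 0], [0.0153, 0.0224, 0], [0.0153, 0.0224, 0], [0.0153, 0.0224, 0], [0.0153, 0.0224, 0], [0.0153, 0.0224, 0], [0.0153, 0.0224, 0], [0.0153, 0.0224, 0], [0.0153, 0.0224, 0], [0.0153, 0.0224, 0], [0.0153, 0.0224, 0], [0.0153, 0.0224, 0], [0.0153, 0.0224, 0], [0, 0, 0], [0, 0, 0]], "fingers": [1, 1, 1, 1, 1, 1, 1, 1, 1, 1, 1, 1, 1, 1, 1]}}

```text
t: 8.75
eef_pos: [0.5819, 0.007, 0.2661]
ee_rot: [3.091, -0.554, -0.002]
force: [0.1, -0.4, -1.8]
width: 0.0178
gripper_force: 50.0
```

Run:
```python
from mv import *
plan((.5813,.0091,.27),-110.4)
k=lambda g,x,y,w,h,q:cv2.resize(g["pixels"][y:y+h,x:x+w,::-1],None,fx=q,fy=q,interpolation=cv2.INTER_CUBIC)
f=grab_frame("wrist");g=grab_frame("scene")
np.save("pics/w3.npy",f,allow_pickle=True);np.save("pics/s3.npy",g,allow_pickle=True)
cv2.imwrite("pics/c4.png",np.hstack([k(f,170,0,200,225,2),k(g,220,130,100,112.5.__int__(),4)[:450]])[:, :800])
```

```text
pos [0.5819 0.007  0.2661] rot [0.06 0.05 0.07] tool now [-0.0013 -0.0018 -0.0039] after turn [-0.0013 -0.0018 -0.0039] n 1 per row [-0.0013 -0.0018 -0.0039] [0.06 0.05 0.07]Traceback (most recent call last):
  File "<stdin>", line 6, in <module>
    return _nx.concatenate(arrs, 1, dtype=dtype, casting=casting)
           ~~~~~~~~~~~~~~~^^^^^^^^^^^^^^^^^^^^^^^^^^^^^^^^^^^^^^^
ValueError: all the input array dimensions except for the concatenation axis must match exactly, but along dimension 0, the array at index 0 has size 450 and the array at index 1 has size 448
```

Run:
```python
from mv import *
k=lambda g,x,y,w,h,q:cv2.resize(g["pixels"][y:y+h,x:x+w,::-1],None,fx=q,fy=q,interpolation=cv2.INTER_CUBIC)
f=load("pics/w3.npy");g=load("pics/s3.npy")
x=k(f,140,0,260,300,2)[:, :520];y=k(g,250,150,70,150,4)
print(x.shape,y.shape);cv2.imwrite("pics/c4.png",np.hstack([x,y]))
```

```text
(600, 520, 3) (600, 280, 3)
```

View pics/c4.png

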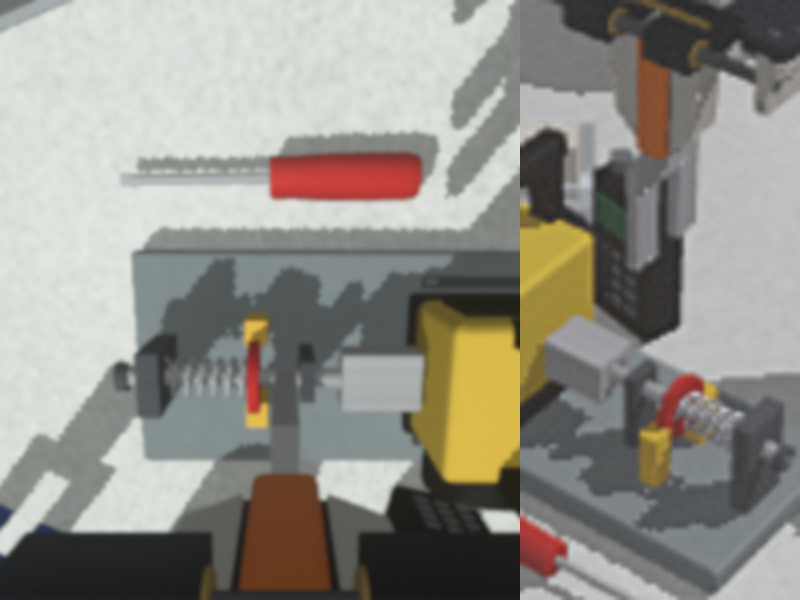

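The picture shows the fork over the gap, squared up with the stand. In crop pixels the ears are at (256,328) and (257,415), the bar axis at y of about 380, the disc at x of about 254 and the inner guide at x of about 306.

Run:
```python
from mv import *
from scipy.optimize import least_squares
f=load("pics/w3.npy");s=state();R=Ro.from_rotvec(s["ee_rot"]);p0=s["eef_pos"]
C=lambda x,y:(140+x/2,y/2)
for c in blobs(f,(20,110,60),(34,255,255),(255,150,285,220),4):
    m=cv2.moments(c);print("ear px",m["m10"]/m["m00"],m["m01"]/m["m00"],cv2.boundingRect(c))
for c in blobs(f,(0,140,60),(5,255,255),(255,150,285,220),4): print("disc",cv2.boundingRect(c))
def rel(name,x,y,z):
    q=onz(f,*C(x,y),z);d=R.inv().apply(q-p0);print(name,q.round(4),"tool xy",d[:2].round(4))
rel("ear+x",256,330,.056);rel("ear-x",257,418,.056)
rel("bar near inner",320,380,.065);rel("bar out",122,377,.06)
rel("guide in top",308,363,.072);rel("guide out top",160,372,.082)
rel("plate corner",134,252,.02);rel("plate corner2",147,459,.02)
rel("disc face low",261,378,.06);rel("lug top c",383,382,.075);rel("lug +y end",343,382,.075)
for n,v in [("tip c",(0,0,.095)),("tine+x",(.028,0,.095)),("tine-x",(-.028,0,.095)),("tine in+",(.009,0,.095)),("root +",(.028,0,.045)),("handle bot",(0.015,-.009,.028)),("handle bot",(0.015,.009,.028))]:
    u=proj(f,p0+R.apply(v));print(n,((u-[140,0])*2).round(0))
```

```text
ear px 267.66407263294417 163.27885862516212 (262, 157, 12, 16)
ear px 269.37280701754383 207.4254385964912 (263, 194, 11, 20)
disc (264, 172, 6, 34)
ear+x [0.6098 0.0135 0.056 ] tool xy [ 0.0255 -0.0131]
ear-x [0.5632 0.0308 0.056 ] tool xy [-0.0242 -0.0133]
bar near inner [ 0.5739 -0.01    0.065 ] tool xy [-0.0001  0.0213]
bar out [0.6117 0.0909 0.06  ] tool xy [ 0.0006 -0.0864]
guide in top [ 0.5865 -0.0074  0.072 ] tool xy [0.0107 0.0145]
guide out top [0.6103 0.0644 0.082 ] tool xy [ 0.0084 -0.0611]
plate corner [0.6712 0.0667 0.02  ] tool xy [ 0.0648 -0.0842]
plate corner2 [0.5522 0.1113 0.02  ] tool xy [-0.0623 -0.0851]
disc face low [0.5849 0.02   0.06  ] tool xy [-0.0002 -0.0106]
lug top c [ 0.564  -0.0409  0.075 ] tool xy [0.0011 0.0537]
lug +y end [ 0.5712 -0.0213  0.075 ] tool xy [0.0012 0.0328]
tip c [279. 446.]
tine+x [278. 374.]
tine-x [279. 513.]
tine in+ [279. 423.]
root + [277. 413.]
handle bot [244. 476.]
handle bot [310. 476.]
```

Run:
```python
from mv import *
g=load("pics/s3.npy");s=state();R=Ro.from_rotvec(s["ee_rot"]);p0=s["eef_pos"]
C=lambda x,y:np.array((250+(x-520)/4,150+y/4))
V=lambda n,x,y,v:print(n,"obs",C(x,y),"pred",proj(g,p0+R.apply(v)).round(1))
V("tine near tip outer",630,268,(.028,.000,.095));V("tine far tip outer",690,232,(-.028,0,.095));V("handle bottom",653,155,(0.0,0,.028))
o=np.array([p0[0],p0[1]])+R.apply((.0005,0,0))[:2]; ys=-R.as_matrix()[:2,1]; xs=R.as_matrix()[:2,0]
for Y0 in(10.5,13.2):
  for n,x,y,(X,Y,Z) in [("ear+x top",656,437,(23,26,56)),("lug corner top +y+x",600,375+0,(15,-20,75)),("guide out top",760,525,(0,81,82)),("guide in top",645,487-0,(0,-2,72))]:
    q=np.r_[o+xs*X/1e3+ys*(Y-Y0)/1e3,Z/1e3];print(Y0,n,C(x,y),proj(g,q).round(1))
```

```text
tine near tip outer obs [277.5 217. ] pred [279.  216.7]
tine far tip outer obs [292.5 208. ] pred [294.  204.5]
handle bottom obs [283.25 188.75] pred [287.  185.5]
10.5 ear+x top [284.   259.25] [285.1 257.9]
10.5 lug corner top +y+x [270.   243.75] [271.4 241.9]
10.5 guide out top [310.   281.25] [311.1 253.8]
10.5 guide in top [281.25 271.75] [281.4 242.6]
13.2 ear+x top [284.   259.25] [284.2 257.5]
13.2 lug corner top +y+x [270.   243.75] [270.4 241.5]
13.2 guide out top [310.   281.25] [310.1 253.3]
13.2 guide in top [281.25 271.75] [280.5 242.2]
```

The two views agree that the fork is about 2.5 mm short of the gap's middle (stand y of about 10.5). I correct by -2.5 mm in tool y and go down to tips at about 63 mm.

Request:
{"fn": "send_rows", "kwargs": {"rot": [[0, 0, 0], [0, 0, 0], [0, 0, 0], [0, 0, 0], [0, 0, 0], [0, 0, 0], [0, 0, 0], [0, 0, 0], [0, 0, 0], [0, 0, 0], [0, 0, 0], [0, 0, 0]], "translation": [[0.0005, -0.0025, 0.008], [0, 0, 0.012], [0, 0, 0.012], [0, 0, 0.012], [0, 0, 0.012], [0, 0, 0.012], [0, 0, 0.012], [0, 0, 0.01], [0, 0, 0.008], [0, 0, 0.006], [0, 0, 0.004], [0, 0, 0]], "fingers": [1, 1, 1, 1, 1, 1, 1, 1, 1, 1, 1, 1]}}

```text
t: 9.85
eef_pos: [0.583, 0.0109, 0.1579]
ee_rot: [3.092, -0.553, -0.002]
force: [-0.1, -0.9, -1.9]
width: 0.0176
gripper_force: 50.0
```

Run:
```python
from mv import *
f=grab_frame("wrist");g=grab_frame("scene");np.save("pics/w4.npy",f,allow_pickle=True);np.save("pics/s4.npy",g,allow_pickle=True)
s=state();print(s["eef_pos"],s["force"])
for c in blobs(f,(0,140,60),(5,255,255),(200,100,340,250),4): print("disc",cv2.boundingRect(c))
k=lambda g,x,y,w,h,q:cv2.resize(g["pixels"][y:y+h,x:x+w,::-1],None,fx=q,fy=q,interpolation=cv2.INTER_CUBIC)
cv2.imwrite("pics/c5.png",np.hstack([k(f,210,100,130,125,3)[:375],k(g,240,195,80,75,5)]))
```

```text
[0.58355592 0.01076402 0.15897632] [ 0.1462303  -0.3898136  -0.40818432]
disc (261, 196, 9, 50)
```

View pics/c5.png

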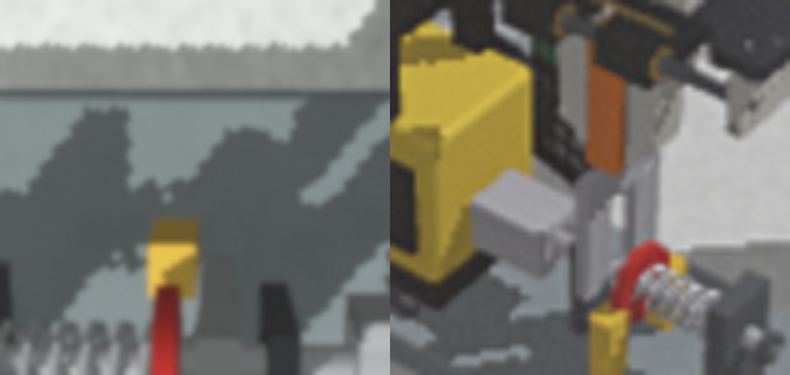

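The blade sits centred between the disc and the inner guide, above the ear tops, with no contact force. Now I push 26.5 mm.

Request:
{"fn": "send_rows", "kwargs": {"rot": [[0, 0, 0], [0, 0, 0], [0, 0, 0], [0, 0, 0], [0, 0, 0], [0, 0, 0], [0, 0, 0], [0, 0, 0], [0, 0, 0], [0, 0, 0], [0, 0, 0], [0, 0, 0], [0, 0, 0]], "translation": [[0, -0.0025, 0], [0, -0.0025, 0], [0, -0.0025, 0], [0, -0.0025, 0], [0, -0.0025, 0], [0, -0.0025, 0], [0, -0.0025, 0], [0, -0.0025, 0], [0, -0.0025, 0], [0, -0.0025, 0], [0, -0.0015, 0], [0, 0, 0], [0, 0, 0]], "fingers": [1, 1, 1, 1, 1, 1, 1, 1, 1, 1, 1, 1, 1]}}

```text
t: 11.03
eef_pos: [0.5925, 0.0348, 0.1586]
ee_rot: [3.091, -0.554, -0.0]
force: [-1.3, -6.3, 0.5]
width: 0.0175
gripper_force: 50.0
```

Run:
```python
from mv import *
f=grab_frame("wrist");np.save("pics/w5.npy",f,allow_pickle=True)
s=state();print(s["eef_pos"],s["force"],(s["eef_pos"]-[0.5835,0.0108,0])@[.349,.937,0])
for c in blobs(f,(0,140,60),(5,255,255),(180,100,340,250),4): print("disc",cv2.boundingRect(c))
for c in blobs(f,(20,110,60),(34,255,255),(180,100,300,250),4): print("ear",cv2.boundingRect(c))
cv2.imwrite("pics/c6.png",cv2.resize(f["pixels"][100:250,180:340,::-1],None,fx=4,fy=4,interpolation=cv2.INTER_CUBIC))
```

```text
[0.59245797 0.0346735  0.1586034 ] [-0.82688238 -6.21701287  1.58285788] 0.025495796914308633
disc (270, 197, 6, 41)
ear (292, 174, 8, 27)
ear (292, 228, 8, 18)
```

Run:
```python
from mv import *
for fn,Y0 in(("w4",13),("w5",38.5)):
    f=load(f"pics/{fn}.npy");p0=np.array([.5835,.0108,.159]) if fn=="w4" else state()["eef_pos"]
    R=Ro.from_rotvec(state()["ee_rot"]);P=lambda X,Y,Z:proj(f,np.r_[(p0+R.apply([X/1e3,-(Y-Y0)/1e3,0]))[:2],Z/1e3]).round(1)
    print(fn,"ear tops +x: y32",P(30,32,56),P(16,32,56),"y20",P(30,20,56),P(16,20,56))
    df=24 if fn=="w4" else Y0+4
    print(" disc face top",P(0,df,80),"back",P(0,df+6,80)," blade +x edge tips",P(28,Y0+4,63),P(28,Y0-4,63))
    for c in blobs(f,(20,110,60),(34,255,255),(180,100,340,250),4): print(" ear",cv2.boundingRect(c))
    for c in blobs(f,(0,140,60),(5,255,255),(180,100,340,250),4): print(" disc",cv2.boundingRect(c))
    print(f["pixels"][181 if fn=="w5" else 185,255:310].sum(1).tolist())
```

```text
w4 ear tops +x: y32 [257.5 179.8] [257.9 197.8] y20 [273.5 179.8] [273.6 197.8]
 disc face top [267.2 228.5] back [258.7 228.5]  blade +x edge tips [277.4 184.5] [288.3 184.5]
 ear (259, 173, 17, 26)
 ear (271, 228, 4, 8)
 disc (261, 196, 9, 50)
[295, 343, 381, 412, 461, 499, 507, 508, 508, 509, 509, 510, 506, 504, 496, 476, 448, 411, 374, 342, 304, 271, 256, 250, 247, 251, 248, 249, 248, 249, 249, 246, 250, 253, 258, 257, 255, 255, 258, 256, 255, 258, 254, 257, 256, 256, 257, 257, 255, 255, 256, 255, 257, 254, 254]
w5 ear tops +x: y32 [291.6 180.4] [291.4 198.3] y20 [307.5 180.4] [307.  198.3]
 disc face top [277.3 228.9] back [268.9 228.9]  blade +x edge tips [277.5 185.1] [288.4 185.1]
 ear (292, 174, 17, 27)
 ear (292, 228, 15, 22)
 disc (270, 197, 6, 41)
[255, 256, 254, 255, 254, 253, 252, 250, 250, 249, 248, 246, 247, 249, 249, 246, 246, 245, 246, 246, 248, 249, 247, 244, 247, 245, 246, 246, 247, 246, 247, 249, 249, 250, 245, 247, 238, 228, 232, 241, 245, 244, 244, 248, 247, 246, 246, 246, 246, 245, 247, 253, 265, 271, 261]
```

Request:
{"fn": "send_rows", "kwargs": {"rot": [[0, 0, 0], [0, 0, 0], [0, 0, 0], [0, 0, 0], [0, 0, 0], [0, 0, 0], [0, 0, 0]], "translation": [[0, -0.002, 0], [0, 0, 0], [0, 0, 0.003], [0, 0, 0.003], [0, 0, 0.003], [0, 0, 0.003], [0, 0, 0]], "fingers": [1, 1, 1, 1, 1, 1, 1]}}

```text
t: 11.67
eef_pos: [0.5926, 0.0363, 0.1458]
ee_rot: [3.09, -0.555, -0.002]
force: [-2.0, -5.7, -3.1]
width: 0.0179
gripper_force: 50.0
```

No upward force, and the tips are already below the ear tops. I continue down.

Request:
{"fn": "send_rows", "kwargs": {"rot": [[0, 0, 0], [0, 0, 0], [0, 0, 0], [0, 0, 0], [0, 0, 0], [0, 0, 0], [0, 0, 0], [0, 0, 0]], "translation": [[0, 0, 0.005], [0, 0, 0.005], [0, 0, 0.005], [0, 0, 0.005], [0, 0, 0.004], [0, 0, 0.003], [0, 0, 0.0015], [0, 0, 0]], "fingers": [1, 1, 1, 1, 1, 1, 1, 1]}}

```text
t: 12.33
eef_pos: [0.5926, 0.0364, 0.1175]
ee_rot: [3.091, -0.555, -0.003]
force: [-1.3, -6.5, -2.7]
width: 0.0178
gripper_force: 50.0
```

Run:
```python
from mv import *
f=grab_frame("wrist");np.save("pics/w6.npy",f,allow_pickle=True)
s=state();print(s["eef_pos"],s["force"])
```

```text
[0.59258042 0.03635559 0.11746411] [-0.53024131 -6.15279166 -2.96298877]
```

Request:
{"fn": "send_rows", "kwargs": {"rot": [[0, 0, 0], [0, 0, 0], [0, 0, 0], [0, 0, 0], [0, 0, 0], [0, 0, 0], [0, 0, 0], [0, 0, 0]], "translation": [[0, 0, 0.001], [0, 0, 0.001], [0, 0, 0], [0, 0.001, 0], [0, 0.001, 0], [0, 0.001, 0], [0, 0.0005, 0], [0, 0, 0]], "fingers": [1, 1, 1, 1, 1, 1, 1, 1]}}

```text
t: 13.05
eef_pos: [0.5915, 0.0332, 0.1158]
ee_rot: [3.091, -0.555, -0.002]
force: [-0.6, -4.7, -1.1]
width: 0.018
gripper_force: 50.0
```

Request:
{"fn": "send_rows", "kwargs": {"rot": [[0, 0, 0], [0, 0, 0], [0, 0, 0], [0, 0, 0]], "translation": [[0, 0.0008, 0], [0, 0.0007, 0], [0, 0, 0.0005], [0, 0, 0]], "fingers": [1, 1, 1, 1]}}

```text
t: 13.38
eef_pos: [0.5911, 0.0319, 0.1156]
ee_rot: [3.091, -0.555, -0.001]
force: [-0.9, -6.1, 1.1]
width: 0.0178
gripper_force: 50.0
```

Request:
{"fn": "send_rows", "kwargs": {"rot": [[0, 0, 0], [0, 0, 0], [0, 0, 0], [0, 0, 0], [0, 0, 0], [0, 0, 0], [0, 0, 0], [0, 0, 0]], "translation": [[0, 0, 0], [0, 0, 0], [0, 0, 0], [0, 0, 0], [0, 0, 0], [0, 0, 0], [0, 0, 0], [0, 0, 0]], "fingers": [0.79, 0.78, 0.77, 0.76, 0.72, 0.68, 0.6, 0.55]}}

```text
t: 14.05
eef_pos: [0.5917, 0.0334, 0.1159]
ee_rot: [-3.092, 0.552, -0.001]
force: [-0.6, -0.7, -0.1]
width: 0.0381
gripper_force: 0.0
```

Run:
```python
from mv import *
f=grab_frame("wrist");np.save("pics/w7.npy",f,allow_pickle=True);g=grab_frame("scene");np.save("pics/s7.npy",g,allow_pickle=True)
s=state();print(s["eef_pos"],s["force"],s["width"])
a=load("pics/s4.npy")
for n,q in(("before",a),("now",g)):
  for c in blobs(q,(0,150,60),(5,255,255),(265,225,325,285)): print(n,"disc",cv2.boundingRect(c))
  for c in blobs(q,(5,140,60),(18,255,255),(255,150,330,260)): print(n,"or",cv2.boundingRect(c))
k=lambda g,x,y,w,h,q:cv2.resize(g["pixels"][y:y+h,x:x+w,::-1],None,fx=q,fy=q,interpolation=cv2.INTER_CUBIC)
cv2.imwrite("pics/c7.png",np.hstack([k(f,190,100,140,150,3),k(g,250,190,75,90,5)]))
```

```text
[0.59162672 0.03308343 0.11579049] [ 0.04676311 -0.00930808 -0.05624363] 0.04070105074305994
before disc (284, 244, 12, 14)
before or (279, 208, 8, 22)
now disc (291, 247, 8, 15)
now or (287, 223, 13, 25)
```

View pics/c7.png

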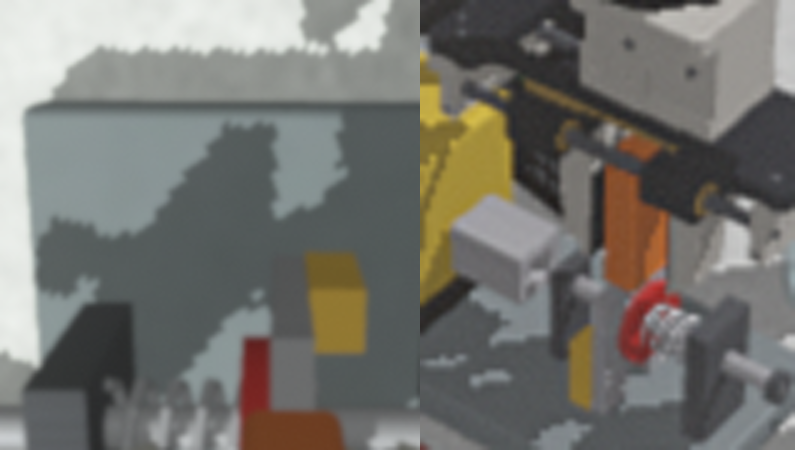

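The picture shows the fork upright behind the yellow ears with the red disc pressed against it, the bar clear of the lug and the gripper released. Now I lift clear and move to the lamp handle, 136 mm towards stand -y.

Request:
{"fn": "send_rows", "kwargs": {"rot": [[0, 0, 0], [0, 0, 0], [0, 0, 0], [0, 0, 0], [0, 0, 0], [0, 0, 0], [0, 0, 0], [0, 0, 0], [0, 0, 0], [0, 0, 0], [0, 0, 0]], "translation": [[0, -0.0005, -0.005], [0, 0, -0.01], [0, 0, -0.015], [0, 0, -0.018], [0, 0, -0.018], [0, 0, -0.018], [0, 0, -0.018], [0, 0, -0.018], [0, 0, -0.018], [0, 0, -0.018], [0, 0, -0.008]], "fingers": [0.5, 0.5, 0.5, 0.5, 0.5, 0.5, 0.5, 0.2, 0, 0, 0]}}

```text
t: 15.07
eef_pos: [0.5925, 0.0334, 0.2832]
ee_rot: [-3.091, 0.553, -0.006]
force: [0.5, 0.5, -0.1]
width: 0.0678
gripper_force: 0.0
```

Request:
{"fn": "send_rows", "kwargs": {"rot": [[0, 0, 0], [0, 0, 0], [0, 0, 0], [0, 0, 0], [0, 0, 0], [0, 0, 0], [0, 0, 0], [0, 0, 0], [0, 0, 0], [0, 0, 0]], "translation": [[0, 0.01, 0], [0, 0.018, 0], [0, 0.018, 0], [0, 0.018, 0], [0, 0.018, 0], [0, 0.018, 0], [0, 0.018, 0], [0, 0.018, 0], [0, 0, 0], [0, 0, 0]], "fingers": [0, 0, 0, 0, 0, 0, 0, 0, 0, 0]}}

```text
t: 15.9
eef_pos: [0.5434, -0.096, 0.279]
ee_rot: [3.091, -0.558, -0.002]
force: [0.5, 0.4, 0.4]
width: 0.0915
gripper_force: 0.0
```

Run:
```python
from mv import *
f=grab_frame("wrist");np.save("pics/w8.npy",f,allow_pickle=True);s=state();R=Ro.from_rotvec(s["ee_rot"]);p0=s["eef_pos"]
print(proj(f,p0+R.apply((0,0,.1))))
for c in blobs(f,(20,110,60),(34,255,255),None,60)[:5]: print("yel",cv2.contourArea(c),cv2.boundingRect(c),R.inv().apply(onz(f,*cv2.minAreaRect(c)[0],.125)-p0).round(4))
for c in blobs(f,(5,140,60),(18,255,255),None,30)[:4]: print("or",cv2.boundingRect(c),R.inv().apply(onz(f,*cv2.minAreaRect(c)[0],.162)-p0).round(4))
g=np.array(f["pixels"]).sum(2)
for v in(150,180,200,220): print(v,[int(x) for x in g[v,180:400:6]])
plan((.5438,-.0949,.171),-110.4)
g=grab_frame("scene")
for c in blobs(g,(0,150,60),(5,255,255),(265,225,325,285)): print("disc",cv2.boundingRect(c))
for c in blobs(g,(5,140,60),(18,255,255),(255,150,330,270)): print("or",cv2.boundingRect(c))
```

```text
[281.00471952 219.20132797]
yel 1994.5 (270, 350, 290, 14) [-0.1785  0.1463  0.1543]
yel 1978.0 (245, 150, 28, 87) [ 0.0072 -0.0211  0.1541]
yel 1954.0 (293, 149, 27, 88) [0.0076 0.023  0.1541]
yel 270.5 (450, 284, 19, 53) [-0.1186  0.1868  0.1543]
yel 252.5 (97, 284, 16, 53) [-0.1182 -0.1861  0.1542]
or (108, 178, 53, 49) [ 0.0085 -0.1194  0.1171]
150 [214, 212, 209, 212, 216, 303, 243, 213, 218, 214, 216, 216, 105, 122, 80, 78, 75, 75, 74, 78, 70, 103, 108, 213, 215, 218, 221, 341, 350, 523, 568, 561, 564, 571, 565, 569, 553]
180 [212, 211, 212, 115, 125, 462, 472, 470, 467, 466, 459, 391, 416, 417, 416, 356, 104, 102, 93, 288, 268, 251, 246, 205, 222, 222, 226, 385, 564, 555, 571, 562, 545, 574, 568, 564, 568]
200 [231, 179, 359, 360, 362, 426, 458, 457, 457, 455, 455, 417, 423, 421, 419, 371, 111, 104, 102, 288, 251, 250, 249, 191, 361, 364, 303, 483, 561, 565, 567, 576, 577, 559, 581, 551, 551]
220 [227, 221, 290, 364, 359, 360, 367, 364, 364, 368, 365, 361, 427, 427, 430, 402, 116, 108, 103, 195, 249, 257, 399, 226, 228, 236, 479, 556, 562, 575, 571, 562, 567, 575, 589, 569, 567]
pos [ 0.5439 -0.0947  0.2791] rot [0.01 0.06 0.05] tool now [1.000e-04 3.000e-04 1.081e-01] after turn [-0.      0.0003  0.1081] n 4 per row [-0.      0.0001  0.027 ] [0.   0.01 0.01]
disc (291, 247, 11, 15)
or (287, 216, 13, 32)
```

The lamp handle is centred under the gripper, and the disc is still held back. I descend, grip and lift a little.

Request:
{"fn": "send_rows", "kwargs": {"rot": [[0, 0, 0], [0, 0, 0], [0, 0, 0], [0, 0, 0], [0, 0, 0], [0, 0, 0], [0, 0, 0], [0, 0, 0], [0, 0, 0]], "translation": [[0, 0, 0.01], [0, 0, 0.018], [0, 0, 0.018], [0, 0, 0.018], [0, 0, 0.018], [0, 0, 0.014], [0, 0, 0.008], [0, 0, 0.004], [0, 0, 0]], "fingers": [0, 0, 0, 0, 0, 0, 0, 0, 0]}}

```text
t: 16.75
eef_pos: [0.5441, -0.0939, 0.1708]
ee_rot: [3.093, -0.552, -0.002]
force: [-0.1, 0.5, 0.3]
width: 0.092
gripper_force: 0.0
```

Request:
{"fn": "send_rows", "kwargs": {"rot": [[0, 0, 0], [0, 0, 0], [0, 0, 0], [0, 0, 0], [0, 0, 0], [0, 0, 0], [0, 0, 0], [0, 0, 0], [0, 0, 0], [0, 0, 0], [0, 0, 0], [0, 0, 0], [0, 0, 0]], "translation": [[0, 0, 0], [0, 0, 0], [0, 0, 0], [0, 0, 0], [0, 0, 0], [0, 0, 0], [0, 0, 0], [0, 0, 0], [0, 0, 0], [0, 0, 0], [0, 0, 0], [0, 0, 0], [0, 0, 0]], "fingers": [0.3, 0.5, 0.6, 0.7, 0.8, 1, 1, 1, 1, 1, 1, 1, 1], "grip_force": 50}}

```text
t: 17.83
eef_pos: [0.5444, -0.0947, 0.1716]
ee_rot: [3.092, -0.554, -0.0]
force: [0.9, -1.1, -2.8]
width: 0.018
gripper_force: 50.0
```

Request:
{"fn": "send_rows", "kwargs": {"rot": [[0, 0, 0], [0, 0, 0], [0, 0, 0], [0, 0, 0], [0, 0, 0], [0, 0, 0]], "translation": [[0, 0, -0.001], [0, 0, -0.002], [0, 0, -0.003], [0, 0, -0.004], [0, 0, -0.004], [0, 0, 0]], "fingers": [1, 1, 1, 1, 1, 1]}}

```text
t: 18.33
eef_pos: [0.5449, -0.0944, 0.1867]
ee_rot: [3.092, -0.554, 0.002]
force: [1.2, 0.5, -5.8]
width: 0.0174
gripper_force: 50.0
```

The force shows about 0.6 kg hanging free. I lift, then carry the lamp over to the board.

Request:
{"fn": "send_rows", "kwargs": {"rot": [[0, 0, 0], [0, 0, 0], [0, 0, 0], [0, 0, 0], [0, 0, 0], [0, 0, 0], [0, 0, 0], [0, 0, 0], [0, 0, 0], [0, 0, 0]], "translation": [[0, 0, -0.006], [0, 0, -0.01], [0, 0, -0.014], [0, 0, -0.014], [0, 0, -0.014], [0, 0, -0.014], [0, 0, -0.014], [0, 0, -0.014], [0, 0, -0.01], [0, 0, -0.004]], "fingers": [1, 1, 1, 1, 1, 1, 1, 1, 1, 1]}}

```text
t: 19.17
eef_pos: [0.5451, -0.0944, 0.302]
ee_rot: [-3.092, 0.554, -0.004]
force: [-0.0, 0.2, -7.0]
width: 0.0176
gripper_force: 50.0
```

Request:
{"fn": "send_rows", "kwargs": {"rot": [[0, 0, 0], [0, 0, 0], [0, 0, 0], [0, 0, 0], [0, 0, 0], [0, 0, 0], [0, 0, 0], [0, 0, 0], [0, 0, 0], [0, 0, 0], [0, 0, 0], [0, 0, 0], [0, 0, 0], [0, 0, 0], [0, 0, 0], [0, 0, 0], [0, 0, 0], [0, 0, 0], [0, 0, 0], [0, 0, 0]], "translation": [[0, 0.004, 0], [0, 0.01, 0], [0, 0.016, 0], [0, 0.018, 0], [0, 0.018, 0], [0.001, 0.018, 0], [0.001, 0.018, 0], [0.001, 0.018, 0], [0.001, 0.018, 0], [0, 0.018, 0], [0, 0.018, 0], [0, 0.018, 0], [0, 0.018, 0], [0, 0.018, 0], [0, 0.018, 0], [0, 0.016, 0], [0, 0.013, 0], [0, 0.008, 0], [0, 0.002, 0], [0, 0, 0]], "fingers": [1, 1, 1, 1, 1, 1, 1, 1, 1, 1, 1, 1, 1, 1, 1, 1, 1, 1, 1, 1]}}

```text
t: 20.83
eef_pos: [0.449, -0.3633, 0.2994]
ee_rot: [-3.092, 0.555, 0.001]
force: [0.3, 1.1, -6.4]
width: 0.0179
gripper_force: 50.0
```

Run:
```python
from mv import *
plan((.4505,-.3595,.1665),-110.4)
t=grab_frame("top");w=grab_frame("wrist");np.save("pics/w9.npy",w,allow_pickle=True)
print(state()["force"])
```

```text
pos [ 0.449  -0.3633  0.2994] rot [-0.01  0.04  0.05] tool now [ 0.0002 -0.0041  0.1329] after turn [ 1.000e-04 -4.100e-03  1.329e-01] n 5 per row [ 0.     -0.0008  0.0266] [-0.    0.01  0.01]
[-0.20182857  0.22250229 -6.92448613]
```

Foot half-diagonal is 57 mm on a 100 mm radius, so there is ample margin. Going down.

Request:
{"fn": "send_rows", "kwargs": {"rot": [[0, 0, 0], [0, 0, 0], [0, 0, 0], [0, 0, 0], [0, 0, 0], [0, 0, 0], [0, 0, 0], [0, 0, 0], [0, 0, 0], [0, 0, 0], [0, 0, 0], [0, 0, 0], [0, 0, 0], [0, 0, 0], [0, 0, 0]], "translation": [[0, -0.002, 0.008], [0, -0.002, 0.014], [0, 0, 0.016], [0, 0, 0.016], [0, 0, 0.016], [0, 0, 0.016], [0, 0, 0.014], [0, 0, 0.01], [0, 0, 0.008], [0, 0, 0.004], [0, 0, 0.003], [0, 0, 0.002], [0, 0, 0.001], [0, 0, 0.001], [0, 0, 0]], "fingers": [1, 1, 1, 1, 1, 1, 1, 1, 1, 1, 1, 1, 1, 1, 1]}}

```text
t: 22.18
eef_pos: [0.4509, -0.3595, 0.1711]
ee_rot: [3.092, -0.554, 0.001]
force: [-0.2, 0.9, -7.2]
width: 0.0175
gripper_force: 50.0
```

Request:
{"fn": "send_rows", "kwargs": {"rot": [[0, 0, 0], [0, 0, 0], [0, 0, 0], [0, 0, 0], [0, 0, 0], [0, 0, 0]], "translation": [[0, 0, 0.001], [0, 0, 0.001], [0, 0, 0.001], [0, 0, 0.0005], [0, 0, 0.0005], [0, 0, 0]], "fingers": [1, 1, 1, 1, 1, 1]}}

```text
t: 22.68
eef_pos: [0.4507, -0.3593, 0.1666]
ee_rot: [3.092, -0.554, -0.0]
force: [-0.2, 0.4, -7.9]
width: 0.0178
gripper_force: 50.0
```

Request:
{"fn": "send_rows", "kwargs": {"rot": [[0, 0, 0], [0, 0, 0], [0, 0, 0], [0, 0, 0], [0, 0, 0]], "translation": [[0, 0, 0.0005], [0, 0, 0.0005], [0, 0, 0.0005], [0, 0, 0.0003], [0, 0, 0]], "fingers": [1, 1, 1, 1, 1]}}

```text
t: 23.1
eef_pos: [0.4509, -0.3597, 0.1655]
ee_rot: [3.092, -0.554, 0.001]
force: [-1.4, 0.2, 0.4]
width: 0.0178
gripper_force: 50.0
```

The board now carries the lamp's weight. I open, then rise.

Request:
{"fn": "send_rows", "kwargs": {"rot": [[0, 0, 0], [0, 0, 0], [0, 0, 0], [0, 0, 0], [0, 0, 0], [0, 0, 0], [0, 0, 0], [0, 0, 0], [0, 0, 0], [0, 0, 0]], "translation": [[0, 0, 0], [0, 0, 0], [0, 0, 0], [0, 0, 0], [0, 0, 0], [0, 0, 0], [0, 0, 0], [0, 0, 0], [0, 0, 0], [0, 0, 0]], "fingers": [0.79, 0.78, 0.76, 0.72, 0.65, 0.5, 0.4, 0.3, 0.3, 0.3]}}

```text
t: 23.93
eef_pos: [0.4507, -0.3593, 0.165]
ee_rot: [3.092, -0.554, -0.0]
force: [0.3, 1.3, -0.0]
width: 0.0606
gripper_force: 0.0
```

Request:
{"fn": "send_rows", "kwargs": {"rot": [[0, 0, 0], [0, 0, 0], [0, 0, 0], [0, 0, 0], [0, 0, 0], [0, 0, 0], [0, 0, 0], [0, 0, 0], [0, 0, 0], [0, 0, 0], [0, 0, 0], [0, 0, 0], [0, 0, 0], [0, 0, 0], [0, 0, 0], [0, 0, 0], [0, 0, 0]], "translation": [[0, 0, -0.005], [0, 0, -0.01], [0, 0, -0.015], [0, 0, -0.018], [0, 0, -0.018], [0, 0, -0.018], [0, 0, -0.018], [0, 0, -0.018], [0, 0, -0.015], [0, 0.015, 0], [0, 0.02, 0], [0, 0.02, 0], [0, 0.02, 0], [0, 0.02, 0], [0, 0.02, 0], [0, 0.01, 0], [0, 0, 0]], "fingers": [0.3, 0.3, 0.3, 0.3, 0.3, 0.3, 0.3, 0.3, 0.3, 0.3, 0.3, 0.3, 0.3, 0.3, 0.3, 0.3, 0.3]}}

```text
t: 25.35
eef_pos: [0.4057, -0.4789, 0.3006]
ee_rot: [3.09, -0.559, -0.0]
force: [-0.2, -0.3, -0.4]
width: 0.0642
gripper_force: 0.0
```

Run:
```python
from mv import *
g=grab_frame("scene");t=grab_frame("top");print(state()["force"],state()["width"])
for c in blobs(g,(0,150,60),(5,255,255),(265,225,325,285)): print("disc",cv2.boundingRect(c))
for c in blobs(g,(5,140,60),(18,255,255),(255,150,330,270)): print("or",cv2.boundingRect(c))
k=lambda g,x,y,w,h,q:cv2.resize(g["pixels"][y:y+h,x:x+w,::-1],None,fx=q,fy=q,interpolation=cv2.INTER_CUBIC)
cv2.imwrite("pics/c8.png",np.vstack([k(g,110,120,400,150,2),k(t,230,170,240,125,800/240)[:300]]) if 0 else np.vstack([k(g,115,130,265,150,3)[:, :795],k(t,230,160,265,50,3)[:0]]+[cv2.resize(t["pixels"][165:215+33,225:460,::-1],(795,150*0+145))]))
```

```text
[0.42102779 0.44112714 1.072032  ] 0.06457941446782849
disc (291, 247, 11, 15)
or (287, 216, 13, 32)
```

View pics/c8.png

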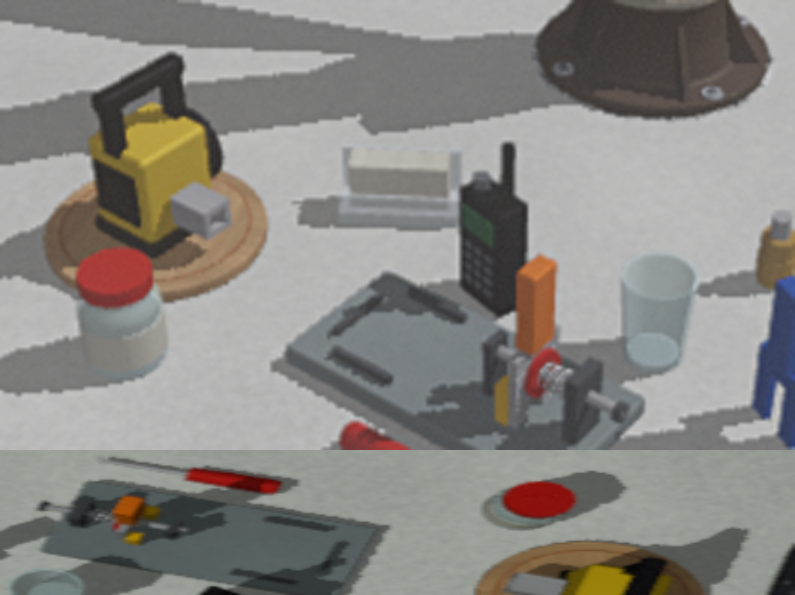

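The lamp stands upright with its whole foot on the board. The fork is still holding the bar back, the bystanders are undisturbed, and the gripper is clear.

```bash
python3 -c "
from plant import *
print(finish_job())"
```

```text
the job is handed in; nothing more can be done
None
```

The job is handed in at about 25 s of the 67 s allowed: the fork stands behind the ears holding the bar back, the lamp is upright with its whole foot on the round board, and in the last pictures nothing else had moved; no verdict came back.

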